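# Isolate the drill panel over its guard with the hook rod

## Robot

A 6-joint arm with a two-finger parallel gripper is mounted at the origin on a cart in front of the work surface, level with it; the furniture and walls round the work are solid. World frame = base frame: x ahead of the robot, y to its left, z up, the work surface at z = 0. Lengths are in m, angles in degrees, forces in N, time in s.
With the tool pointing down it reaches from about 0.275 to 0.75 m from the base axis. Payload 10.2 kg.
Tool frame: the origin (TCP) lies between the finger pads; the fingertips stand 8 mm ahead of it and the grasp point (between the pads) lies 11 mm behind it; z points along the fingers, y is the line along which they close (so a half turn about z gives the same grasp; the last joint's range is limited). The gripper opens to 85 mm and grips with 20 to 120 N. Pads are 22 mm wide; open, the fingers measure 114 mm over their backs; the gripper's body (76 mm by 85 mm) begins 54 mm behind the grasp point. The pads swing forward as they close: fully open they stand 13 mm farther back than shut.
Start: joints at [-76.112, 17.928, 85.812, -0, 76.261, -12.8], TCP at [0.236, -0.469, 0.239] pointing down, gripper open.
Joint ranges: [-168.41, 168.41], [-55.51, 124.54], [10.69, 146.95], [-70.63, 250.63], [1, 178], [-165.06, 165.06]. Speed limits (degrees/s): [136.94, 136.94, 172.46, 180, 180, 180].

## Interface

Orientations are given as a 3x3 rotation matrix whose columns are the frame's x, y, z axes.
In Python, from station import get_obs, snapshot, arm gives the robot as it stands.
- The arm moves only by the tool drive_tool, never from a script. Its argument "targets" is text: rows parted by semicolons, each of 7 numbers parted by spaces: the shift along the world's x, y, z in units of 40 mm (1.0 is 40 mm), then the turn, a rotation vector about the world's x, y, z in units of 6 degrees (1.0 is 6 degrees), then the closure, from -1 (fully open) to 1 (shut), so that 0 is half open. In form: x y z ax ay az claw; .... A call has 1 to 10 rows; each row shifts and turns the commanded pose from where the row before left it; what a row does not reach is not made up. A row lasts 1/8 s, in which the tool goes at most 62.5 mm and 10.7 degrees, less where a joint would pass 70% of its speed; a pose out of reach is approached as far as the arm can. A call is refused whole if a number of a shift passes 1 or a number of a turn 1, either way. A call with a gripper value outside its range is refused whole. The fingers move at their own pace and stop on an object; "newtons" is the grip in N (left out, the last holds). Time passes only in rows, so rows that do not move let the fingers close. It gives the time, the measured TCP pose, the force, the opening and the grip force at its end, in the units of the state.
- get_obs(): the state, without advancing time (a new reading comes with each control period).
- snapshot(name): name is "side" or "top"; returns a dict with "frame" (420x560x3 uint8, red, green, blue), "K" (3x3 intrinsics, pixels), "view" (4x4, takes a point from world to camera coordinates). Camera axes: x right, y down, z forward; pixel columns grow to the right and rows downward; lengths in m; the calibration is good to about 2 mm. A picture is of the moment at which its call begins. There is no depth.
- arm.sign_off(): hands the job in; it is judged then, once.
The state is a dict: "time": time; "joint_pos": joint angles; "qvel": joint speeds; "joint_torque": joint torques, N m; "position": TCP position; "ee_rot": TCP orientation; "force": force on the tool from outside, world axes, zero at the start; "moment": the same for the moment, N m; "width": finger opening in m; "grip_force": force on a finger pad.
Only numpy, scipy, OpenCV 4.12 (cv2) and the standard library are available. Lean on these libraries where they do the work, as an engineer would, in place of code of your own. Each camera call takes 0.05 s, during which the arm holds its last target. There are 200 camera calls.

## Task

Take the insulated hook rod from its cradle, reach over the clear guard with its bent end and pull first the yellow lever and then the red lever fully towards the guard (off); leave the green lever on. Touch the levers with the rod only, keep your hand on the near side of the guard, do not strike the guard, and do not disturb the things standing about. Finally lay the rod back in both forks of its cradle, handle between the forks and bent end hanging down, and let go.

Things in the scene. Friction and masses are not known exactly. Their poses are not given: they have to be found in the camera images.
- yellow_lever (a joint): yellow lever's angle: 0 = fully on (leaning 0.45 rad away from the guard pane), 0.9 = fully off (leaning 0.45 rad towards the pane); stiff friction hinge (0.06 N m), stays where it is left, hard stops at both ends; starts between 0 and 0.1
- yellow_pivot (a point): hinge point of the yellow lever, 50 mm above the table; its grey switch housing (74 mm along x, 50 mm along y) is centred on it, top 52 mm above the table. x points straight away from the guard pane, z up; the lever swings in its x-z plane. Fixed, 65 mm behind the pane. The three levers stand in a row 65 mm apart, in any order
- yellow_tip (a point): free end of the yellow lever, 82 mm from its hinge; the top 48 mm is a yellow paddle, 24 mm wide (y) and 10 mm thick
- red_lever (a joint): red lever's angle: 0 = fully on (leaning 0.45 rad away from the guard pane), 0.9 = fully off (leaning 0.45 rad towards the pane); stiff friction hinge (0.06 N m), stays where it is left, hard stops at both ends; starts between 0 and 0.1
- red_pivot (a point): hinge point of the red lever, 50 mm above the table; its grey switch housing (74 mm along x, 50 mm along y) is centred on it, top 52 mm above the table. x points straight away from the guard pane, z up; the lever swings in its x-z plane. Fixed, 65 mm behind the pane. The three levers stand in a row 65 mm apart, in any order
- red_tip (a point): free end of the red lever, 82 mm from its hinge; the top 48 mm is a red paddle, 24 mm wide (y) and 10 mm thick
- green_lever (a joint): green lever's angle: 0 = fully on (leaning 0.45 rad away from the guard pane), 0.9 = fully off (leaning 0.45 rad towards the pane); stiff friction hinge (0.06 N m), stays where it is left, hard stops at both ends; starts between 0 and 0.1
- green_pivot (a point): hinge point of the green lever, 50 mm above the table; its grey switch housing (74 mm along x, 50 mm along y) is centred on it, top 52 mm above the table. x points straight away from the guard pane, z up; the lever swings in its x-z plane. Fixed, 65 mm behind the pane. The three levers stand in a row 65 mm apart, in any order
- green_tip (a point): free end of the green lever, 82 mm from its hinge; the top 48 mm is a green paddle, 24 mm wide (y) and 10 mm thick
- guard: clear guard with yellow edging, fixed. Origin: middle of the front pane's lower edge, 12 mm above the table; x points through the pane to the levers, y along the pane, z up. Front pane 230 mm wide, 5 mm thick, top 150 mm above the table; two side panes as high run 110 mm back from its ends. Open at the top and back
- rod_grip (a point): middle of the handle of the insulated hook rod (220 g). Black handle with yellow bands, 90 mm long (x), 24 wide (y), 28 high (z). x points along the rod to its hook end, z up. Round orange shaft, 12 mm thick, from x = -121 mm through the handle to x = +185 mm, where it is bent square down (-z). Starts level in the cradle, bend hanging, handle between the forks, 145 mm above the table
- rod_hook (a point): centre of the 16 mm black rubber ball at the end of the rod's bend: 185 mm along x and 100 mm below the handle's middle; axes as the rod's
- cradle: rod cradle, fixed: grey base 190 x 80 x 12 mm, two posts at x = -75 and +75 mm, each with an upright V fork (50 mm wide at the top, 163 mm above the table; bottom of the V 128 mm). Origin: middle of the underside, on the table; x along the rod (hook end at +x at the start), z up. A rod at rest in both forks has its line 145 mm up; handle starts within 8 mm of the middle
- mug: bystander, loose: purple mug, 96 mm high, 86 mm wide, handle to 125 mm; origin at the middle of its underside
- specimen_cup_0: bystander, loose: specimen cup with orange lid, 58 mm wide, 56 mm high; origin at the middle of its underside
- dropper_0: bystander, loose: amber dropper bottle, 30 mm wide, 67 mm high; origin at the middle of its underside
- sample_tin: bystander, loose: grey round tin, 61 mm wide, 36 mm high; origin at the middle of its underside
- gas_meter: bystander, loose: yellow gas meter lying flat, 112 x 62 x 32 mm; origin at the middle of its underside
- flashlight: bystander, loose: black torch lying flat, 114 mm long, 29 mm thick; origin at the middle of its underside

How it is judged (in metres and radians):
On the way, in this order (a step that is already met when the one before it is completed fails the run):
1. the yellow lever is off, the red and the green are still on (value of joint yellow_lever above 0.72 rad and value of joint each of red_lever, green_lever below 0.3 rad), for 0.2 s.
2. the red lever is off too (value of joint each of yellow_lever, red_lever above 0.72 rad and value of joint green_lever below 0.3 rad), for 0.2 s.
At the end, for the whole second after the job is handed in: Yellow and red levers above 0.72 rad, green below 0.3; rod released, at rest in both forks, bent end hanging down (within 0.4 rad), in line with the cradle within 0.12 rad, handle's middle within 30 mm along and 12 mm across of the cradle's middle, 135 to 157 mm above the table (all of step 2 and x of rod_grip in the frame of cradle between -0.03 and 0.03 m and y of rod_grip in the frame of cradle between -0.012 and 0.012 m and z of rod_grip in the frame of cradle between 0.135 and 0.157 m and angle between the x axis of rod_grip and the x axis of cradle, either way round below 0.12 rad and angle between rod_grip's own z axis and vertical below 0.4 rad and linear speed of rod below 0.03 m/s); the robot touches nothing.
It fails at once if the red lever is pulled before the yellow one, or the green lever is pulled ((value of joint red_lever above 0.3 rad and value of joint yellow_lever below 0.6 rad) or value of joint green_lever above 0.3 rad).
It fails at once if the hand or arm touches a lever (contact force between any of yellow_lever, red_lever, green_lever and the fingers above 0.5 N or contact force between any of yellow_lever, red_lever, green_lever and the arm above 0.5 N).
It fails at once if the hand goes behind the guard's front pane, down between its sides (x of the grasp point in the frame of guard between 0 and 0.14 m and y of the grasp point in the frame of guard between -0.115 and 0.115 m and z of the grasp point in the frame of guard below 0.2 m).
It fails at once if the guard is struck or pushed with more than 15 N (contact force between guard and anything else above 15 N).
It fails at once if a bystander is moved by more than 30 mm or tipped over (distance of any of mug, specimen_cup_0, dropper_0, sample_tin, gas_meter, flashlight from where it was at the start of the episode above 0.03 m or angle between any of mug, specimen_cup_0, dropper_0, sample_tin, gas_meter, flashlight's own z axis and vertical above 0.5 rad).
It also fails if it takes over 58 s, if anything falls off the work surface, if the arm or the gripper's body presses on something with over 40 N, if the wrist force passes 120 N, or if a joint passes its speed limit or range.

## Working session

There is one attempt and no reset: what is moved stays moved. The work goes in short steps, Python scripts to look and compute and a tool call to move; the robot and the scene stay as the last step left them, time stands still between calls to the robot, and variables do not carry over. Pictures are saved under pics/ and viewed, at most 10 in all, crops included, and the job is handed in when it is done.

Besides the shell and the picture viewer there is one more tool, called after "Request:" by a JSON object that holds its "method" and its "body". drive_tool: Moves the arm, as the interface text tells. Its arguments: {"type":"object","properties":{"targets":{"type":"string"},"newtons":{"type":"number"}},"required":["targets"]}

```bash
mkdir -p pics
python3 - <<'E'
from station import get_obs, snapshot, arm
import cv2,numpy as np
for n in("side","top"):
    s=snapshot(n); cv2.imwrite(f"pics/{n}0.png",s["frame"][:,:,::-1]); print(n,s["K"].tolist(),np.round(s["view"],4).tolist())
    np.savez(f"{n}.npz",K=s["K"],view=s["view"])
o=get_obs();print(o["time"],o["position"],o["ee_rot"],o["width"])
E
```

```text
side [[543.6788237639892, 0.0, 277.32577697383863], [0.0, 543.6788237639892, 209.57088145312434], [0.0, 0.0, 1.0]] [[-0.9947, -0.1025, 0.0029, 0.5697], [-0.0574, 0.5334, -0.8439, 0.0746], [0.085, -0.8396, -0.5365, 1.7727], [0.0, 0.0, 0.0, 1.0]]
top [[414.65276582975315, 0.0, 289.9400275864558], [0.0, 414.65276582975315, 209.2760877597355], [0.0, 0.0, 1.0]] [[-0.0054, -0.9999, -0.0163, 0.1206], [-0.9907, 0.0075, -0.1359, 0.5612], [0.136, 0.0154, -0.9906, 1.1492], [0.0, 0.0, 0.0, 1.0]]
0.1 [ 0.23573194 -0.46885977  0.2387931 ] [[ 8.93459215e-01  4.49144238e-01 -2.88576181e-04]
 [ 4.49144263e-01 -8.93458542e-01  1.12472216e-03]
 [ 2.47331622e-04 -1.13450571e-03 -9.99999326e-01]] 0.08539046860002042
```

View pics/side0.png

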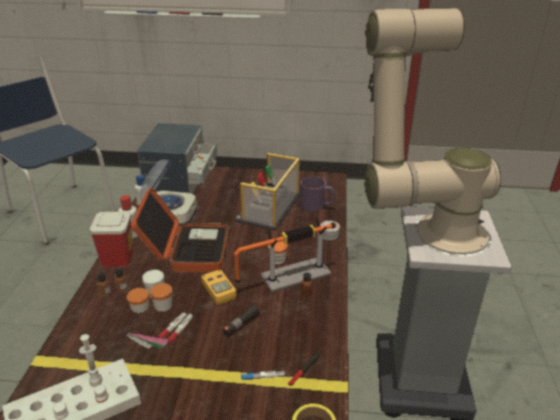

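View pics/top0.png

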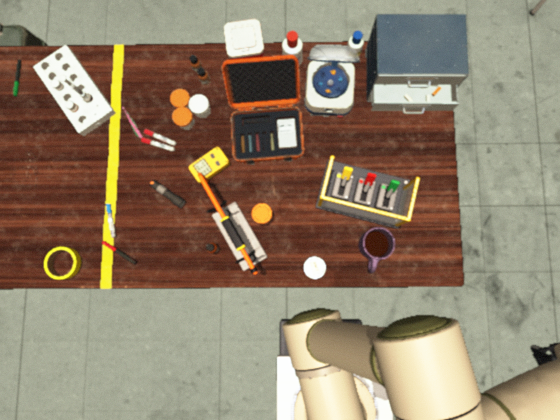

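Run:
```python
import cv2
a=cv2.imread("pics/top0.png")[145:285,175:435]; cv2.imwrite("pics/t1.png",cv2.resize(a,None,fx=3,fy=3,interpolation=cv2.INTER_CUBIC))
a=cv2.imread("pics/side0.png")[145:305,190:350]; cv2.imwrite("pics/s1.png",cv2.resize(a,None,fx=3.7,fy=3.7,interpolation=cv2.INTER_CUBIC))
```

```text
(no output)
```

View pics/t1.png

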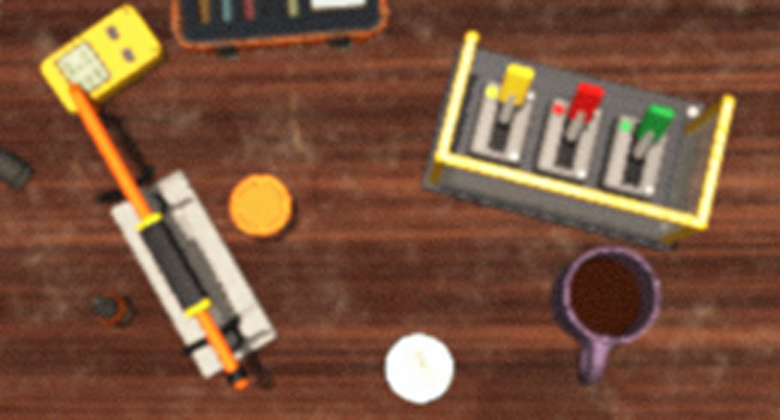

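View pics/s1.png

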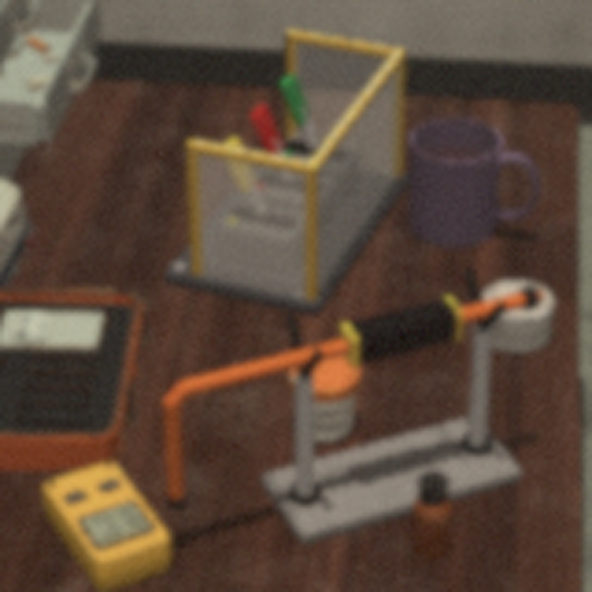

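```bash
cat > h.py <<'E'
import numpy as np
C={n:np.load(f"{n}.npz") for n in("side","top")}
def ray(n,u,v):
    c=C[n];R=c["view"][:3,:3];t=c["view"][:3,3]
    return -R.T@t, R.T@np.linalg.solve(c["K"],[u,v,1])
def atz(n,u,v,z):
    o,d=ray(n,u,v); return o+d*(z-o[2])/d[2]
def proj(n,p):
    c=C[n];q=c["K"]@(c["view"][:3,:3]@p+c["view"][:3,3]); return q[:2]/q[2]
def T(u,v,z): return atz("top",175+u/3,145+v/3,z)
def S(u,v,z): return atz("side",190+u/3.7,145+v/3.7,z)
E
python3 - <<'E'
from h import *
P={}
for n,u,v,z in [("gL",440,157,.15),("gR",705,222,.15),("rL",473,37,.15),("rR",729,98,.15),("tail",238,382,.145),("bend",76,92,.145),("band+",149,221,.15),("band-",198,306,.15),
("ytip",519,70,.124),("rtip",589,88,.124),("gtip",658,110,.124),("tin",420,368,.036),("cup",261,206,.056),("mug",607,297,.096),("mughandle",590,378,.05),("drop",112,308,.067),("gm",100,58,.032),("gm corner",72,110,.032),("caseL",180,45,.03)]:
    P[n]=T(u,v,z); print(n,P[n].round(4))
print("side:")
for n,u,v,z in [("gL",312,165,.15),("gR",403,50,.15),("rL",190,143,.15),("rR",290,33,.15),("tail",540,297,.145),("bend",170,390,.145),("ball",177,500,.045),("band+",350,345,.145),("band-",455,312,.145),("ytip",232,140,.124),("rtip",260,106,.124),("gtip",290,78,.124)]:
    print(n,S(u,v,z).round(4))
d=P["bend"]-P["tail"];print(np.linalg.norm(d),np.degrees(np.arctan2(d[1],d[0])))
d=P["gL"]-P["gR"];print(np.linalg.norm(d),np.degrees(np.arctan2(d[1],d[0])))
E
```

```text
gL [0.5775 0.0325 0.15  ]
gR [ 0.5191 -0.1939  0.15  ]
rL [0.6842 0.0018 0.15  ]
rR [ 0.6275 -0.2195  0.15  ]
tail [0.3853 0.2074 0.145 ]
bend [0.6391 0.3522 0.145 ]
band+ [0.5234 0.2849 0.15  ]
band- [0.4499 0.2416 0.15  ]
ytip [ 0.6603 -0.0411  0.124 ]
rtip [ 0.6433 -0.1032  0.124 ]
gtip [ 0.6227 -0.1638  0.124 ]
tin [0.3958 0.0474 0.036 ]
cup [0.5477 0.1957 0.056 ]
mug [ 0.4582 -0.1183  0.096 ]
mughandle [ 0.3859 -0.109   0.05  ]
drop [0.4524 0.3323 0.067 ]
gm [0.698  0.3561 0.032 ]
gm corner [0.6464 0.3824 0.032 ]
caseL [0.7108 0.2781 0.03  ]
side:
gL [0.5783 0.0422 0.15  ]
gR [ 0.5163 -0.1791  0.15  ]
rL [0.6871 0.0161 0.15  ]
rR [ 0.6258 -0.2028  0.15  ]
tail [0.3833 0.2146 0.145 ]
bend [0.6464 0.3626 0.145 ]
ball [0.6446 0.3649 0.045 ]
band+ [0.5229 0.2934 0.145 ]
band- [0.4474 0.2419 0.145 ]
ytip [ 0.6588 -0.0382  0.124 ]
rtip [ 0.6421 -0.1035  0.124 ]
gtip [ 0.621  -0.1609  0.124 ]
0.29220260795745784 29.703796209511324
0.23381694208808473 75.53833531445453
```

Request:
{"method": "drive_tool", "body": {"targets": "0.31 0.92 0 0 0 0 -1;0.31 0.92 0 0 0 0 -1;0.31 0.92 0 0 0 0 -1;0.31 0.92 0 0 0 0 -1;0.31 0.92 0 0 0 0 -1;0.31 0.92 0 0 0 0 -1;0.31 0.92 0 0 0 0 -1;0.31 0.92 0 0 0 0 -1;0.31 0.92 0 0 0 0 -1;0.31 0.92 0 0 0 0.5 -1"}}

```text
time: 1.35
position: [0.3599, -0.0998, 0.2392]
ee_rot: [[0.868, 0.496, -0.0], [0.496, -0.868, 0.0], [-0.0, -0.0, -1.0]]
force: [1.9, 0.1, -0.1]
width: 0.0855
grip_force: 0.0
```

Request:
{"method": "drive_tool", "body": {"targets": "0.31 0.92 0 0 0 0 -1;0.31 0.92 0 0 0 0 -1;0.31 0.92 0 0 0 0 -1;0.31 0.92 0 0 0 0 -1;0.31 0.92 0 0 0 0 -1;0.31 0.92 0 0 0 0 -1;0.31 0.92 0 0 0 0 -1;0.31 0.92 0 0 0 0 -1;0.31 0.92 0 0 0 0 -1;0.31 0.92 0 0 0 0 -1"}}

```text
time: 2.6
position: [0.4839, 0.2682, 0.2389]
ee_rot: [[0.869, 0.495, -0.001], [0.495, -0.869, -0.0], [-0.001, -0.0, -1.0]]
force: [-0.1, 0.0, -0.1]
width: 0.0854
grip_force: 0.0
```

Run:
```python
from h import *
c=[T(u,v,.012) for u,v in [(110,210),(180,172),(275,335),(207,377)]]
print(np.round(c,4).tolist(),np.mean(c,0))
for a,b in((3,0),(2,1)): d=c[b]-c[a];print(np.linalg.norm(d),np.degrees(np.arctan2(d[1],d[0])))
cs=[S(u,v,.012) for u,v in [(265,480),(460,420),(522,468),(303,537)]]
print(np.round(cs,4).tolist(),np.mean(cs,0))
```

```text
[[0.5505, 0.3474, 0.012], [0.5876, 0.2792, 0.012], [0.428, 0.1854, 0.012], [0.3883, 0.2507, 0.012]] [0.48857005 0.26567363 0.012     ]
0.18883198538474313 30.800058002944787
0.1850952986939448 30.427869935362985
[[0.588, 0.2948, 0.012], [0.4402, 0.2022, 0.012], [0.3889, 0.2587, 0.012], [0.551, 0.3585, 0.012]] [0.49201723 0.27857677 0.012     ]
```

Request:
{"method": "drive_tool", "body": {"targets": "0.05 -0.05 -0.5 0 0 0.1 -1;0 0 -0.8 0 0 0 -1;0 0 -0.8 0 0 0 -1;0 0 -0.52 0 0 0 -1;0 0 0 0 0 0 -1"}}

```text
time: 3.22
position: [0.485, 0.2647, 0.1331]
ee_rot: [[0.864, 0.504, -0.003], [0.504, -0.864, -0.001], [-0.003, -0.001, -1.0]]
force: [-0.2, -0.7, -0.0]
width: 0.0852
grip_force: 0.0
```

Run:
```python
from station import get_obs, snapshot
import cv2,numpy as np
a=snapshot("side")["frame"][:,:,::-1][145:305,190:350]
b=snapshot("top")["frame"][:,:,::-1][145:285,175:315]
f=lambda a,s:cv2.resize(a,s,interpolation=cv2.INTER_CUBIC)
cv2.imwrite("pics/g1.png",np.hstack([f(a,(400,400)),f(b,(400,400))]))
```

```text
(no output)
```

View pics/g1.png

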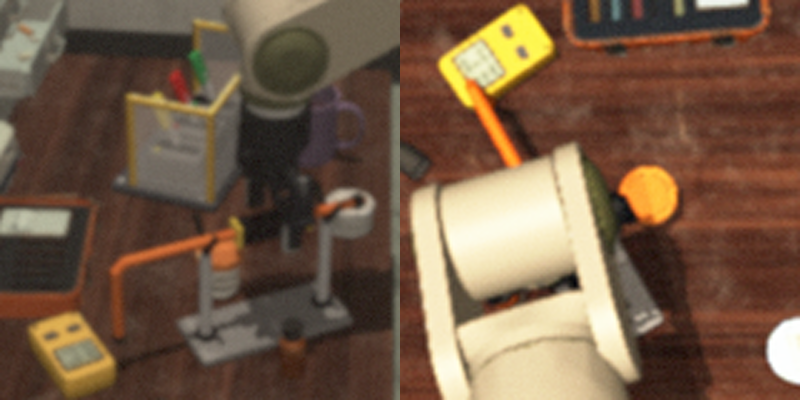

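Request:
{"method": "drive_tool", "body": {"targets": "0 0 0 0 0 0 1;0 0 0 0 0 0 1;0 0 0 0 0 0 1;0 0 0 0 0 0 1;0 0 0 0 0 0 1;0 0 0 0 0 0 1;0 0 0 0 0 0 1;0 0 0 0 0 0 1", "newtons": 80}}

```text
time: 4.32
position: [0.4859, 0.2655, 0.1351]
ee_rot: [[0.863, 0.504, 0.001], [0.504, -0.863, 0.001], [0.001, -0.0, -1.0]]
force: [-1.1, 4.5, 4.9]
width: 0.0231
grip_force: 78.6
```

Request:
{"method": "drive_tool", "body": {"targets": "0 0 0.4 0 0 0 1;0 0 0.8 0 0 0 1;0 0 1 0 0 0 1;0 0 1 0 0 0 1;0 0 0.9 0 0 0 1"}}

```text
time: 4.95
position: [0.4856, 0.2645, 0.3005]
ee_rot: [[0.864, 0.504, 0.0], [0.504, -0.864, -0.001], [0.0, 0.001, -1.0]]
force: [0.2, 1.1, -1.9]
width: 0.0229
grip_force: 78.4
```

Request:
{"method": "drive_tool", "body": {"targets": "0.06 -0.74 0 0 0 -0.84 1;0.06 -0.74 0 0 0 -0.84 1;0.06 -0.74 0 0 0 -0.84 1;0.06 -0.74 0 0 0 -0.84 1;0.06 -0.74 0 0 0 -0.84 1;0.06 -0.74 0 0 0 -0.84 1;0.06 -0.74 0 0 0 -0.84 1;0.06 -0.74 0 0 0 -0.84 1;0.06 -0.74 0 0 0 -0.84 1;0 0 0 0 0 0 1"}}

```text
time: 6.2
position: [0.5072, -0.0032, 0.2988]
ee_rot: [[0.965, -0.263, -0.001], [-0.263, -0.965, -0.001], [-0.0, 0.001, -1.0]]
force: [-0.2, -0.2, -2.6]
width: 0.0227
grip_force: 78.6
```

Run:
```python
from station import get_obs, snapshot
import cv2,numpy as np
a=snapshot("side")["frame"][:,:,::-1][120:240,220:340]
b=snapshot("top")["frame"][:,:,::-1][125:245,300:420]
f=lambda a,s:cv2.resize(a,s,interpolation=cv2.INTER_CUBIC)
cv2.imwrite("pics/g2.png",np.hstack([f(a,(400,400)),f(b,(400,400))]))
```

```text
(no output)
```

View pics/g2.png

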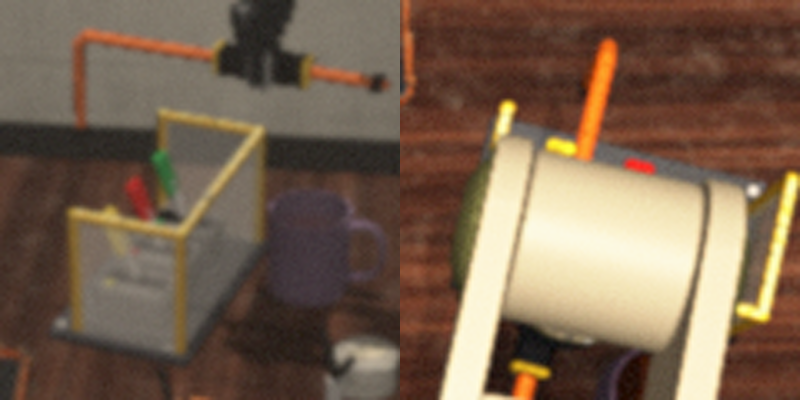

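Run:
```python
from h import *
print("bend top",atz("top",362.4,138.7,.31),"side",atz("side",220+83/3.333,120+37/3.333,.31))
print("tail side",atz("side",220+380/3.333,120+83/3.333,.31))
e=np.array([.6857,-.0519])
print(proj("top",[*e,.31]),proj("side",[*e,.31]),"ball",proj("side",[*e,.21]))
t=np.array([.5072,-.0032])-.121*np.array([.965,-.263]);print("tail",proj("side",[*t,.31]), "seen",220+380/3.333,120+83/3.333)
print("seen bend",220+83/3.333,120+37/3.333, "orange end", 220+80/3.333,120+127/3.333)
```

```text
bend top [ 0.68406538 -0.05134184  0.31      ] side [ 0.67872064 -0.03449283  0.31      ]
tail side [0.40119146 0.03436088 0.31      ]
[362.62715952 137.99575905] [243.54955376 128.71707313] ball [244.48936618 157.21944161]
tail [337.67310735 144.23657618] seen 334.011401140114 144.9024902490249
seen bend 244.9024902490249 131.1011101110111 orange end 244.002400240024 158.1038103810381
```

Request:
{"method": "drive_tool", "body": {"targets": "0.13 0.1 0 0 0 0.04 1;0 0 -0.5 0 0 0 1;0 0 -0.7 0 0 0 1;0 0 -0.7 0 0 0 1;0 0 -0.5 0 0 0 1;0 0 0 0 0 0 1"}}

```text
time: 7.05
position: [0.5122, 0.0034, 0.2015]
ee_rot: [[0.967, -0.254, -0.003], [-0.254, -0.967, 0.001], [-0.003, 0.0, -1.0]]
force: [0.0, -0.3, -1.3]
width: 0.023
grip_force: 78.7
```

```bash
cat > look.py <<'E'
import sys
from station import snapshot
import cv2,numpy as np
a=snapshot("side")["frame"][:,:,::-1][140:230,225:315]
b=snapshot("top")["frame"][:,:,::-1][125:245,300:420]
f=lambda a,s:cv2.resize(a,s,interpolation=cv2.INTER_CUBIC)
cv2.imwrite(sys.argv[1],np.hstack([f(a,(450,450)),f(b,(350,350)) if 0 else cv2.copyMakeBorder(f(b,(350,350)),0,100,0,0,0)]))
E
python3 look.py pics/g3.png
```

```text
(no output)
```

View pics/g3.png

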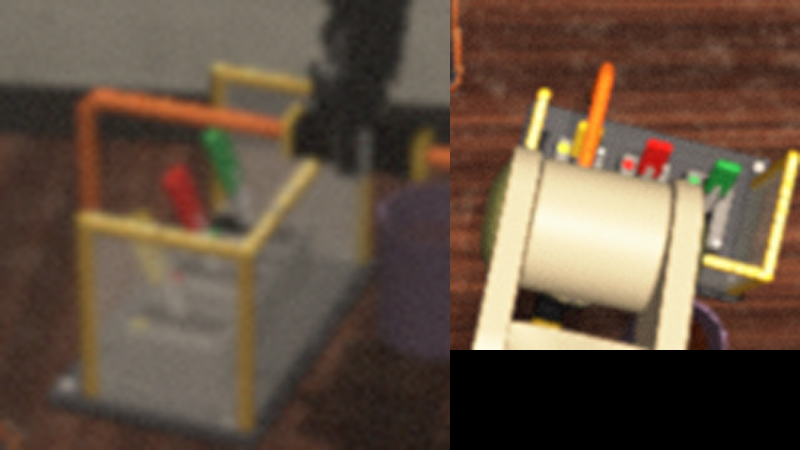

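Run:
```python
from h import *
from scipy.optimize import least_squares
O=np.array([.548,-.0747]);ex=np.array([.966,-.259]);ey=np.array([.259,.966])
def G(p): d=p[:2]-O; return d@ex,d@ey
p=atz("top",354.2,149.3,.21);print(p,G(p))
m=[("top",354.2,149.3),("side",225+90/5,140+100/5)]
q=least_squares(lambda p:np.concatenate([proj(n,p)-[u,v] for n,u,v in m]),p);print(q.x,G(q.x),q.fun)
for z in(.11,.1): print("ball pred side",((proj("side",np.append(q.x[:2]-.003*ex,z))-[225,140])*5))
print("ytip",G(np.array([.6595,-.0397])))
```

```text
[ 0.68826254 -0.04671227  0.21      ] (np.float64(0.1282447912238764), np.float64(0.06336414501176088))
[ 0.69045919 -0.04790338  0.20176597] (np.float64(0.13067525145836453), np.float64(0.0627824654245839)) [ 0.00217937  0.06124053 -0.07653613 -0.02159311]
ball pred side [ 98.0165201  223.57585148]
ball pred side [ 98.45660516 236.56774113]
ytip (np.float64(0.09864399999999993), np.float64(0.06268849999999998))
```

Request:
{"method": "drive_tool", "body": {"targets": "-0.33 0.09 0 0 0 0 1;-0.33 0.09 0 0 0 0 1;-0.33 0.09 0 0 0 0 1;-0.33 0.09 0 0 0 0 1;-0.33 0.09 0 0 0 0 1;0 0 0 0 0 0 1"}}

```text
time: 7.9
position: [0.4457, 0.0209, 0.2026]
ee_rot: [[0.967, -0.256, -0.001], [-0.256, -0.967, 0.0], [-0.001, -0.0, -1.0]]
force: [0.1, 0.6, -1.6]
width: 0.023
grip_force: 78.7
```

Request:
{"method": "drive_tool", "body": {"targets": "-0.05 0.013 0 0 0 0 1;-0.05 0.013 0 0 0 0 1;0 0 0 0 0 0 1"}}

```text
time: 8.28
position: [0.4426, 0.0215, 0.2024]
ee_rot: [[0.967, -0.256, -0.0], [-0.256, -0.967, 0.0], [-0.0, 0.0, -1.0]]
force: [0.7, 0.4, -1.3]
width: 0.0233
grip_force: 78.7
```

Request:
{"method": "drive_tool", "body": {"targets": "-0.05 0.013 0 0 0 0 1;-0.05 0.013 0 0 0 0 1;0 0 0 0 0 0 1"}}

```text
time: 8.65
position: [0.4384, 0.0226, 0.2025]
ee_rot: [[0.967, -0.256, -0.0], [-0.256, -0.967, 0.0], [-0.0, 0.0, -1.0]]
force: [-0.6, 0.5, -1.5]
width: 0.023
grip_force: 78.7
```

```bash
python3 look.py pics/g4.png
```

```text
(no output)
```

View pics/g4.png

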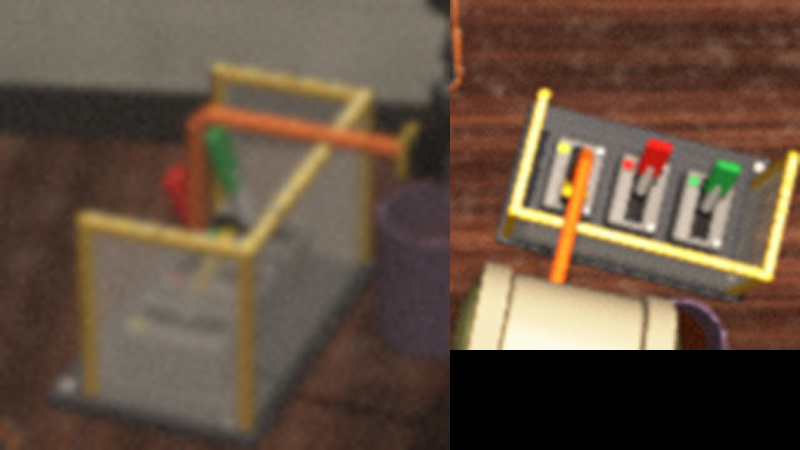

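Request:
{"method": "drive_tool", "body": {"targets": "-0.05 0.013 0 0 0 0 1;-0.05 0.013 0 0 0 0 1;0 0 0 0 0 0 1"}}

```text
time: 9.12
position: [0.4347, 0.0236, 0.2027]
ee_rot: [[0.967, -0.256, 0.001], [-0.256, -0.967, -0.0], [0.001, -0.0, -1.0]]
force: [0.6, -0.7, -1.4]
width: 0.023
grip_force: 78.7
```

Request:
{"method": "drive_tool", "body": {"targets": "-0.05 0.013 0 0 0 0 1;-0.05 0.013 0 0 0 0 1;0 0 0 0 0 0 1"}}

```text
time: 9.5
position: [0.4318, 0.0243, 0.2033]
ee_rot: [[0.967, -0.256, 0.005], [-0.256, -0.967, -0.001], [0.005, -0.0, -1.0]]
force: [4.4, -1.3, -0.1]
width: 0.023
grip_force: 78.8
```

Run:
```python
from station import get_obs
o=get_obs();print(o["force"],o["moment"],o["position"])
```

```text
[ 4.37389621 -1.27213279 -0.05870964] [-0.46439092 -1.57909014 -0.021163  ] [0.43184005 0.02430557 0.20328354]
```

Request:
{"method": "drive_tool", "body": {"targets": "0.25 -0.07 0 0 0 0 1;0 0 0.4 0 0 0 1;0 0 1 0 0 0 1;0 0 1 0 0 0 1;0.34 -0.51 0 0 0 0 1;0.34 -0.51 0 0 0 0 1;0.34 -0.51 0 0 0 0 1;0.34 -0.51 0 0 0 0 1;0 0 0 0 0 0 1"}}

```text
time: 10.62
position: [0.4954, -0.0612, 0.297]
ee_rot: [[0.966, -0.258, -0.003], [-0.258, -0.966, 0.001], [-0.003, -0.0, -1.0]]
force: [-0.5, -0.5, -3.3]
width: 0.0229
grip_force: 78.7
```

```bash
python3 look.py pics/g5.png
```

```text
(no output)
```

View pics/g5.png

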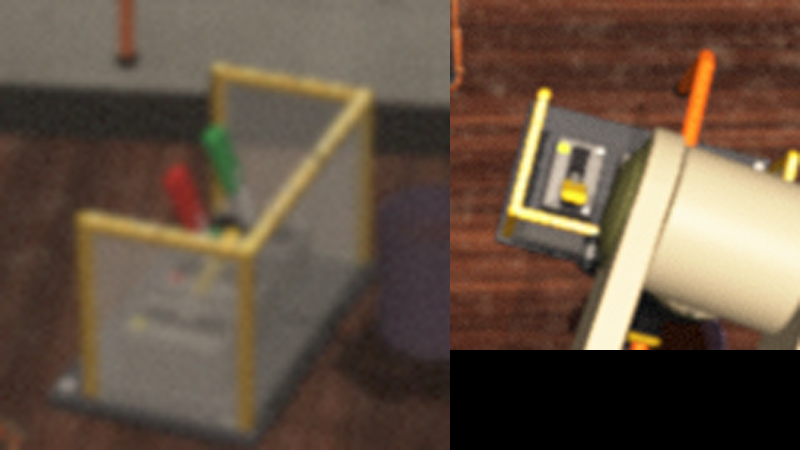

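Run:
```python
from h import *
O=np.array([.548,-.0747]);ex=np.array([.966,-.259]);ey=np.array([.259,.966])
G=lambda p:((p[:2]-O)@ex,(p[:2]-O)@ey)
for z in(.30,.31): p=atz("top",387.8,145.7,z);print(p,G(p))
for z in(.19,.2,.21): p=atz("side",225+127/5,152,z);print(z,p,G(p))
h=np.array([.4954,-.0612]);print("hand",G(h))
print("rtip",G(np.array([.6427,-.1033])))
```

```text
[ 0.67017124 -0.11002671  0.3       ] (np.float64(0.12716703315050285), np.float64(-0.0024832528009366486))
[ 0.66722741 -0.10774907  0.31      ] (np.float64(0.1237333841743654), np.float64(-0.0010454986168565855))
0.19 [ 0.67838796 -0.13127668  0.19      ] (np.float64(0.1406081277099082), np.float64(-0.020882590500684806))
0.2 [ 0.67525051 -0.11135498  0.2       ] (np.float64(0.132417635088072), np.float64(-0.0024508231059872376))
0.21 [ 0.67211307 -0.09143327  0.21      ] (np.float64(0.12422714246623585), np.float64(0.015980944288710573))
hand (np.float64(-0.05430810000000003), np.float64(-0.0005824000000000055))
rtip (np.float64(0.09888759999999999), np.float64(-0.003100299999999997))
```

Request:
{"method": "drive_tool", "body": {"targets": "0 0 -0.6 0 0 0 1;0 0 -0.7 0 0 0 1;0 0 -0.7 0 0 0 1;0 0 -0.38 0 0 0 1;0 0 0 0 0 0 1"}}

```text
time: 11.35
position: [0.4947, -0.0594, 0.2029]
ee_rot: [[0.967, -0.256, -0.001], [-0.256, -0.967, 0.001], [-0.002, -0.0, -1.0]]
force: [0.4, -0.4, -1.7]
width: 0.023
grip_force: 78.7
```

Request:
{"method": "drive_tool", "body": {"targets": "-0.3 0.08 0 0 0 0 1;-0.3 0.08 0 0 0 0 1;-0.3 0.08 0 0 0 0 1;-0.3 0.08 0 0 0 0 1;-0.3 0.08 0 0 0 0 1;-0.3 0.08 0 0 0 0 1;0 0 0 0 0 0 1"}}

```text
time: 12.22
position: [0.4221, -0.0402, 0.2033]
ee_rot: [[0.967, -0.256, -0.001], [-0.256, -0.967, 0.0], [-0.001, -0.0, -1.0]]
force: [-0.5, 0.7, -1.8]
width: 0.0229
grip_force: 78.7
```

Request:
{"method": "drive_tool", "body": {"targets": "-0.05 0.013 0 0 0 0 1;-0.05 0.013 0 0 0 0 1;0 0 0 0 0 0 1"}}

```text
time: 12.6
position: [0.419, -0.0395, 0.2033]
ee_rot: [[0.967, -0.256, -0.0], [-0.256, -0.967, -0.0], [-0.0, 0.0, -1.0]]
force: [-0.3, 0.1, -2.7]
width: 0.0226
grip_force: 78.7
```

Request:
{"method": "drive_tool", "body": {"targets": "-0.05 0.013 0 0 0 0 1;-0.05 0.013 0 0 0 0 1;0 0 0 0 0 0 1"}}

```text
time: 12.98
position: [0.4156, -0.0387, 0.2038]
ee_rot: [[0.967, -0.256, 0.003], [-0.256, -0.967, -0.001], [0.003, 0.0, -1.0]]
force: [3.5, -0.8, 0.3]
width: 0.023
grip_force: 78.8
```

Request:
{"method": "drive_tool", "body": {"targets": "0.25 -0.07 0 0 0 0 1;0 0 0.4 0 0 0 1;0 0 1 0 0 0 1;0 0 1 0 0 0 1;0 0 0 0 0 0 1"}}

```text
time: 13.6
position: [0.4257, -0.0415, 0.3011]
ee_rot: [[0.967, -0.256, 0.003], [-0.256, -0.967, -0.001], [0.003, 0.0, -1.0]]
force: [0.5, 0.5, -3.6]
width: 0.0233
grip_force: 78.9
```

Request:
{"method": "drive_tool", "body": {"targets": "0.17 0.85 0 0 0 0.84 1;0.17 0.85 0 0 0 0.84 1;0.17 0.85 0 0 0 0.84 1;0.17 0.85 0 0 0 0.84 1;0.17 0.85 0 0 0 0.84 1;0.17 0.85 0 0 0 0.84 1;0.17 0.85 0 0 0 0.84 1;0.17 0.85 0 0 0 0.84 1;0.17 0.85 0 0 0 0.84 1;0 0 0 0 0 0 1"}}

```text
time: 14.85
position: [0.4857, 0.2663, 0.2968]
ee_rot: [[0.86, 0.511, -0.004], [0.511, -0.86, -0.001], [-0.004, -0.001, -1.0]]
force: [-0.2, 0.1, -2.6]
width: 0.0226
grip_force: 79.0
```

Request:
{"method": "drive_tool", "body": {"targets": "0 0 0 0 0 0 1"}}

```text
time: 14.98
position: [0.4859, 0.2644, 0.2979]
ee_rot: [[0.862, 0.507, -0.003], [0.507, -0.862, -0.001], [-0.003, -0.0, -1.0]]
force: [-0.3, 0.1, -2.4]
width: 0.0229
grip_force: 79.0
```

Request:
{"method": "drive_tool", "body": {"targets": "0 0.02 -0.5 0 0 0 1;0 0 -1 0 0 0 1;0 0 -1 0 0 0 1;0 0 -0.7 0 0 0 1;0 0 -0.4 0 0 0 1;0 0 0 0 0 0 1"}}

```text
time: 15.72
position: [0.486, 0.265, 0.1548]
ee_rot: [[0.862, 0.507, -0.002], [0.507, -0.862, -0.001], [-0.002, -0.0, -1.0]]
force: [-0.1, -0.5, -2.4]
width: 0.0228
grip_force: 79.1
```

Request:
{"method": "drive_tool", "body": {"targets": "0 0 -0.2 0 0 0 1;0 0 -0.15 0 0 0 1;0 0 0 0 0 0 1"}}

```text
time: 16.1
position: [0.486, 0.2655, 0.1411]
ee_rot: [[0.861, 0.508, -0.001], [0.508, -0.861, -0.0], [-0.001, -0.0, -1.0]]
force: [-0.6, 0.1, -1.8]
width: 0.0231
grip_force: 79.1
```

Request:
{"method": "drive_tool", "body": {"targets": "0 0 -0.08 0 0 0 1;0 0 0 0 0 0 1"}}

```text
time: 16.35
position: [0.4861, 0.2655, 0.138]
ee_rot: [[0.861, 0.508, -0.0], [0.508, -0.861, -0.0], [-0.0, -0.0, -1.0]]
force: [-0.5, -0.6, -2.2]
width: 0.0229
grip_force: 79.1
```

Request:
{"method": "drive_tool", "body": {"targets": "0 0 -0.05 0 0 0 1;0 0 0 0 0 0 1"}}

```text
time: 16.6
position: [0.4862, 0.2656, 0.136]
ee_rot: [[0.861, 0.508, -0.0], [0.508, -0.861, 0.0], [0.0, -0.0, -1.0]]
force: [0.6, -0.3, -1.5]
width: 0.0229
grip_force: 79.1
```

Request:
{"method": "drive_tool", "body": {"targets": "0 0 0 0 0 0 0.3;0 0 0 0 0 0 0.1;0 0 0 0 0 0 -0.2;0 0 0 0 0 0 -0.6;0 0 0 0 0 0 -1;0 0 0 0 0 0 -1;0 0 0 0 0 0 -1;0 0 0 0 0 0 -1"}}

```text
time: 17.6
position: [0.4862, 0.2656, 0.1361]
ee_rot: [[0.861, 0.508, 0.0], [0.508, -0.861, 0.0], [0.0, -0.0, -1.0]]
force: [0.0, -0.7, 0.5]
width: 0.0858
grip_force: 0.0
```

Request:
{"method": "drive_tool", "body": {"targets": "0 0 0.3 0 0 0 -1;0 0 0.7 0 0 0 -1;0 0 1 0 0 0 -1;0 0 1 0 0 0 -1;0 -1 0.5 0 0 0 -1;0 -1 0 0 0 0 -1;-0.3 -1 0 0 0 0 -1;-0.3 -1 0 0 0 0 -1;-0.3 -1 0 0 0 0 -1;0 -1 0 0 0 0 -1"}}

```text
time: 18.85
position: [0.4495, 0.0245, 0.2772]
ee_rot: [[0.861, 0.508, 0.002], [0.508, -0.861, -0.0], [0.001, 0.001, -1.0]]
force: [0.9, -0.1, 0.3]
width: 0.0855
grip_force: 0.0
```

Request:
{"method": "drive_tool", "body": {"targets": "-0.3 -1 0 0 0 0 -1;-0.3 -1 0 0 0 0 -1;-0.3 -1 0 0 0 0 -1;-0.3 -1 0 0 0 0 -1;-0.3 -1 0 0 0 0 -1;-0.3 -1 0 0 0 0 -1;-0.3 -1 0 0 0 0 -1;-0.3 -1 0 0 0 0 -1;0 0 0 0 0 0 -1"}}

```text
time: 19.98
position: [0.3534, -0.2963, 0.2766]
ee_rot: [[0.863, 0.505, 0.0], [0.505, -0.863, -0.001], [-0.0, 0.001, -1.0]]
force: [0.7, 0.6, 0.5]
width: 0.0854
grip_force: 0.0
```

Run:
```python
from station import snapshot
import cv2,numpy as np
a=snapshot("side")["frame"][:,:,::-1][145:305,190:350]
b=snapshot("top")["frame"][:,:,::-1][145:285,175:435]
f=lambda a,s:cv2.resize(a,s,interpolation=cv2.INTER_CUBIC)
A=f(a,(300,300));B=f(b,(800,0) if 0 else (500,269))
cv2.imwrite("pics/g6.png",np.hstack([A,cv2.copyMakeBorder(B,0,31,0,0,0)]))
```

```text
(no output)
```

View pics/g6.png

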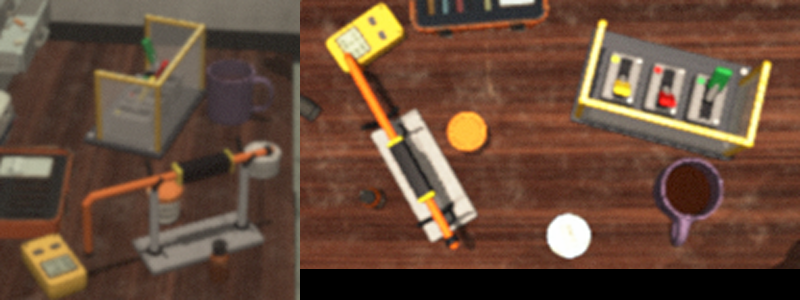

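The picture shows the rod back in both forks with its bend hanging. The yellow tip at (622,88) and the red tip at (668,100) lean to the pane, the green tip at (720,75) is still on, and the bystanders have not moved. I'm handing in.

```bash
python3 -c "
from station import arm
print(arm.sign_off())"
```

```text
the job is handed in; nothing more can be done
None
```

I pulled the yellow lever and then the red lever off, left green on, laid the rod back in both forks of its cradle and let go, and handed the job in at about 20 s; the last picture agrees, but the hand-in returned no verdict.

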